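# Restart the wood lathe from its switches

### The arm

A 6-joint arm with a two-finger parallel gripper is mounted at the origin on the work surface. World frame = base frame: x ahead of the robot, y to its left, z up, the work surface at z = 0. Lengths are in m, angles in rad, forces in N, time in s.
With the tool pointing down it reaches from about 0.325 to 0.775 m from the base axis. Payload 9.3 kg.
Tool frame: the origin (TCP) lies on the mounting face of the last link; the fingertips stand 173 mm ahead of it and the grasp point (between the pads) lies 155 mm ahead of it; z points along the fingers, y is the line along which they close (so a half turn about z gives the same grasp; the last joint's range is limited). The gripper opens to 85 mm and grips with 20 to 120 N. Pads are 22 mm wide; open, the fingers measure 114 mm over their backs; the gripper's body (76 mm by 85 mm) begins 54 mm behind the grasp point. The pads swing forward as they close: fully open they stand 13 mm farther back than shut.
Start: joints at [1.065, 0.259, 0.021, 1.334, 0, 1.418], TCP at [0.19, 0.516, 0.405] pointing down, gripper open.
Joint ranges: [-3.04, 3.04], [-0.91, 1.82], [-1.04, 1.36], [-1.92, 1.95], [-1.52, 1.45], [-3.14, 3.14]. Speed limits (rad/s): [2.22, 2.22, 2.79, 3.14, 3.14, 3.14].

### API

Orientations are given as a unit quaternion [w, x, y, z].
In Python, from plant import * gives the robot as it stands.
- The arm moves only by the tool arm_command, never from a script. Its argument "plan" is a list of rows, each a list of 5 numbers: the shift along the tool's x, y, z in m, then the turn about the tool's z in rad, then the gripper command: -1 is shut, 1 is fully open, values between are in proportion. In form: [[x, y, z, spin, jaw], ...]. A call has 1 to 5 rows; each row shifts and turns the commanded pose from where the row before left it, along the tool's axes as they then stand; what a row does not reach is not made up. A row lasts 1/12 s, in which the tool goes at most 41.7 mm and 7.16 degrees, less where a joint would pass 70% of its speed; a pose out of reach is approached as far as the arm can. A call with a gripper value outside its range is refused whole. The fingers move at their own pace and stop on an object; "newtons" is the grip in N (left out, the last holds). Time passes only in rows, so rows that do not move let the fingers close. It gives the time, the measured TCP pose, the force and the opening at its end, in the units of the state.
- state(): the state, without advancing time (a new reading comes with each control period).
- camera(name): name is "scene" or "top"; returns a dict with "color" (384x512x3 uint8, red, green, blue), "range_z" (384x512 float32, m along the optical axis (not along the pixel's ray), 0 where there is no reading), "mtx" (3x3 intrinsics, pixels), "rvec" (rotation vector, rad) and "tvec" (3), from world to camera coordinates, as OpenCV has them. Camera axes: x right, y down, z forward; pixel columns grow to the right and rows downward; lengths in m; the calibration is good to about 2 mm. A picture is of the moment at which its call begins.
- sign_off(): hands the job in, once; it reports no verdict.
The state is a dict: "time": time; "qpos": joint angles; "qd": joint speeds; "joint_torque": joint torques, N m; "ee_pos": TCP position; "eef_rot": TCP orientation; "wrist_force": force on the tool from outside, world axes, zero at the start; "torque": the same for the moment, N m; "finger_gap": finger opening in m.
Only numpy, scipy, OpenCV 4.12 (cv2) and the standard library are available. Lean on these libraries where they do the work, as an engineer would, in place of code of your own. Each camera call takes 0.05 s, during which the arm holds its last target. There are 200 camera calls.

### The job

The lathe has tripped; get it running again by pressing its controls in this order. First push down the raised end of the rocker on the dust extractor's small loose switch box until it is fully over, then press the slim round breaker plunger on the lathe's control box fully home so that it stays in, and last press the square start key all the way down and let it spring back. Only press: leave the mushroom-headed stop button alone, do not lift or shove the switch box, and leave the other things on the bench where they are.

Things in the scene. Friction and masses are not known exactly. Their poses are not given: they have to be found in the camera images.
- extractor_box: Dust extractor's switch box: loose grey plastic box 68 (x) x 140 (y) x 50 mm high, 0.5 to 1 kg, standing on the bench, with one off-white rocker in the middle of its top. Origin: centre of its underside; z up. A 50 x 90 mm bezel plate lies on its top, its upper face 54 mm above the bench.
- rocker (a joint): Angle of the rocker, rad: 0 = off, 0.36 = fully over (on). It turns about the box's x axis; starts between 0 and 0.06. Plain friction of about 0.03 N m: it stays where it is left. The rocker is a shallow V, 34 mm wide (box x), each half 36 mm long (box y). At 0 the -y half lies level and the +y half slopes up outwards at 0.36 rad; at 0.36 the +y half lies level and the -y half is up. To switch on, push the +y (raised) half straight down.
- rocker_pivot (a point): The bottom of the rocker's V, on its hinge line and on its upper face: 64 mm above the underside of the box, on the box's centre.
- rocker_on_end (a point): Point on the upper face of the rocker's raised (on) half, 26 mm from the hinge line along that half, mid-width; a thin moulded bar lies just beyond it. It stands about 9 mm above rocker_pivot when off and level with it when fully over.
- control_box: Lathe's control box, bolted to the bench: blue, 115 (x) x 250 (y) x 70 mm high with a dark steel lid. Origin: centre of its underside; z up. The breaker, the start key and the stop button stand on the lid on its centre line at y = -75, 0 and +75 mm, in any order.
- breaker (a joint): Travel of the breaker plunger, m: 0 = popped out, 0.010 = fully home; starts between 0 and 0.002. Friction of about 3 N, no spring: it stays where it is pushed.
- breaker_top (a point): Centre of the top face of the breaker plunger: slim off-white cylinder, 18 mm across, in a low round steel collar 32 mm across. Top 22 mm above the lid when out, 12 mm when home; the collar is 7 mm high. Moves with the plunger.
- start (a joint): Travel of the start key, m: 0 = out, 0.006 = fully down. Spring: starts to move at about 1.5 N, fully down at 5 N; springs back.
- start_top (a point): Centre of the top face of the start key: off-white, square, 30 x 30 mm, in a square steel bezel 42 x 42 x 7 mm. Top 18 mm above the lid when out, 12 mm when down. Moves with the key.
- stop (a joint): Travel of the stop button, m: 0 = out, 0.006 = down. Not to be pressed.
- stop_top (a point): Centre of the top of the stop button: off-white mushroom head 42 mm across on a stem, in a round steel collar. Top 31 mm above the lid.
- wax_jar: Bystander: amber glass jar of wax, 56 mm across, 60 mm tall, just beyond the control box (its +x side). Origin: centre of underside.
- finial: Bystander: turned wooden finial standing upright, 42 mm across, 64 mm tall, just beyond the switch box. Origin: centre of underside.
- sanding_block: Bystander: cork block 40 x 75 x 30 mm high, on the robot's side of the control box. Origin: centre of underside.
- chisel: Bystander: turning chisel lying flat, 230 mm long, 26 mm high, farther out than the boxes. Origin: under its ferrule, near mid-length; x along the blade.
There are look-alikes about, which are no part of the job. Several things have the shape of the extractor_box; the one meant has the colours described above.

How it is judged:
On the way, in this order (a step that is already met when the one before it is completed fails the run):
1. the extractor's rocker is fully over (value of joint rocker above 0.3 rad), for 0.1 s.
2. the breaker plunger is home, the rocker still over (value of joint breaker above 0.008 m and value of joint rocker above 0.3 rad), for 0.1 s.
3. the start key is pressed down, breaker in and rocker over (all of step 2 and value of joint start above 0.0045 m), for 0.05 s.
At the end, for the whole second after the job is handed in: Rocker over (above 0.30 of 0.36 rad), breaker plunger in (above 8 of 10 mm), start key and stop button out (below 1 mm), the switch box upright, at rest and within 40 mm of its start, every bystander within 30 mm of its start (all of step 2 and value of joint each of start, stop below 0.001 m and distance of extractor_box from where it was at the start of the episode below 0.04 m and angle between extractor_box's own z axis and vertical below 0.1 rad and linear speed of extractor_box below 0.02 m/s and distance of each of wax_jar, finial, sanding_block, chisel from where it was at the start of the episode below 0.03 m); the robot touches nothing.
It fails at once if the breaker was pressed before the rocker was over (value of joint breaker above 0.005 m and value of joint rocker below 0.25 rad).
It fails at once if the start key was pressed before the rocker was over and the breaker in (value of joint start above 0.003 m and (value of joint rocker below 0.25 rad or value of joint breaker below 0.0075 m)).
It fails at once if the stop button was pressed (value of joint stop above 0.003 m).
It fails at once if the switch box was lifted, tipped or shoved (height (world z) of extractor_box above 0.015 m or distance of extractor_box from where it was at the start of the episode above 0.04 m or angle between extractor_box's own z axis and vertical above 0.3 rad).
It fails at once if a thing standing by was disturbed or lifted (distance of any of wax_jar, finial, sanding_block, chisel from where it was at the start of the episode above 0.03 m).
It also fails if it takes over 58 s, if anything falls off the work surface, if the arm or the gripper's body presses on something with over 40 N, if the wrist force passes 120 N, or if a joint passes its speed limit or range.

## Working session

There is one attempt and no reset: what is moved stays moved. The work goes in short steps, Python scripts to look and compute and a tool call to move; the robot and the scene stay as the last step left them, time stands still between calls to the robot, and variables do not carry over. Pictures are saved under pics/ and viewed, on a budget of 10 in all, crops included, one or two more only if the job needs it, and the job is handed in when it is done.

Besides the shell and the picture viewer there is one more tool, called after ">>>" by a JSON object that holds its "op" and its "data". arm_command: Moves the arm, as the interface text tells. Its arguments: {"type":"object","properties":{"plan":{"type":"array"},"newtons":{"type":"number"}},"required":["plan"]}

```bash
mkdir -p pics; cat > h.py <<'E'
from plant import *
import numpy as np, cv2
def snap(name, out=None):
    c=camera(name); np.savez('/tmp/%s.npz'%name,**c)
    if out: cv2.imwrite('pics/'+out,c['color'][:,:,::-1])
    return c
def load(name): return dict(np.load('/tmp/%s.npz'%name))
def P(c,u,v,r=1):
    z=c['range_z'][v-r:v+r+1,u-r:u+r+1]; z=np.median(z[z>0])
    R=cv2.Rodrigues(c['rvec'])[0]
    p=np.linalg.inv(c['mtx'])@[u,v,1]*z
    return R.T@(p-c['tvec'].ravel())
E
python3 - <<'E'
from h import *
s=state(); print(s)
a=snap('top','top0.png'); b=snap('scene','scene0.png')
E
```

```text
{'time': 0.0, 'qpos': array([ 1.06541305e+00,  2.59164422e-01,  2.07415901e-02,  1.33368701e+00,
       -2.13744377e-05,  1.41821086e+00]), 'qd': array([-0.00052096, -0.00024503,  0.00020749, -0.00116359, -0.00054135,
       -0.00041704]), 'joint_torque': array([ 1.81644016e-03, -5.55639553e+01,  3.44529104e+01,  1.37349908e-02,
       -2.33426726e-05,  1.60094214e-05]), 'ee_pos': array([0.19000726, 0.51607015, 0.40407316]), 'eef_rot': array([-2.02073147e-04,  1.75485461e-01,  9.84481804e-01, -6.24991029e-04]), 'wrist_force': array([-0.32144923, -0.06430122, -0.66437409]), 'torque': array([-0.01712047,  0.00135915,  0.02170937]), 'finger_gap': 0.08558591465387452}
```

View pics/top0.png

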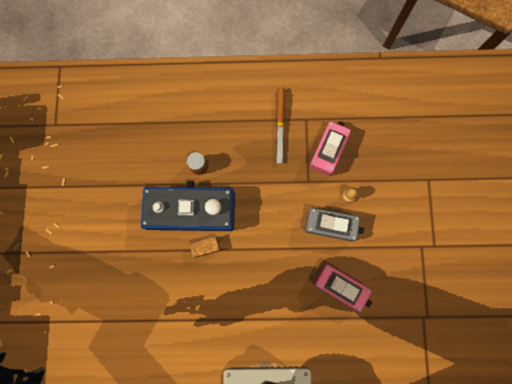

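View pics/scene0.png

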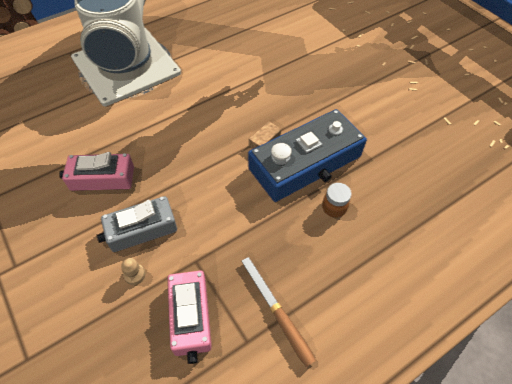

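The top view shows three rocker boxes: pink at (331,148), pink at (343,288) and grey at (333,224). The grey one matches the description. The control box is at (188,208), with the slim plunger at (159,207), the square key at (186,207) and the mushroom stop at (213,207). Next is a close crop to check this choice.

```bash
python3 - <<'E'
from h import *
a=load('top'); b=load('scene')
def crop(c,x0,y0,w,h,k): return cv2.resize(c['color'][y0:y0+h,x0:x0+w,::-1],(w*k,h*k),interpolation=cv2.INTER_CUBIC)
i1=crop(a,300,198,66,48,6); i2=crop(a,138,180,100,48,4); i3=crop(b,92,190,90,66,4)
o=np.zeros((560,800,3),np.uint8)
for im,(x,y) in((i1,(0,0)),(i2,(400,0)),(i3,(0,290))):
    h=min(im.shape[0],560-y);w=min(im.shape[1],800-x); o[y:y+h,x:x+w]=im[:h,:w]
i4=crop(b,240,105,130,66,3); o[290:290+198,400:790]=i4
cv2.imwrite('pics/crop1.png',o)
for n,u,v in [('plunger',159,207),('key',186,207),('stop',213,207),('grey L',325,222),('grey R',343,225),('mid',334,223)]:
    print(n,P(a,u,v).round(4))
E
```

```text
plunger [0.5437 0.2789 0.0888]
key [0.5424 0.2069 0.0882]
stop [0.5393 0.1331 0.1011]
grey L [ 0.4973 -0.1611  0.0758]
grey R [ 0.4894 -0.2101  0.0656]
mid [ 0.4952 -0.1865  0.0653]
```

View pics/crop1.png

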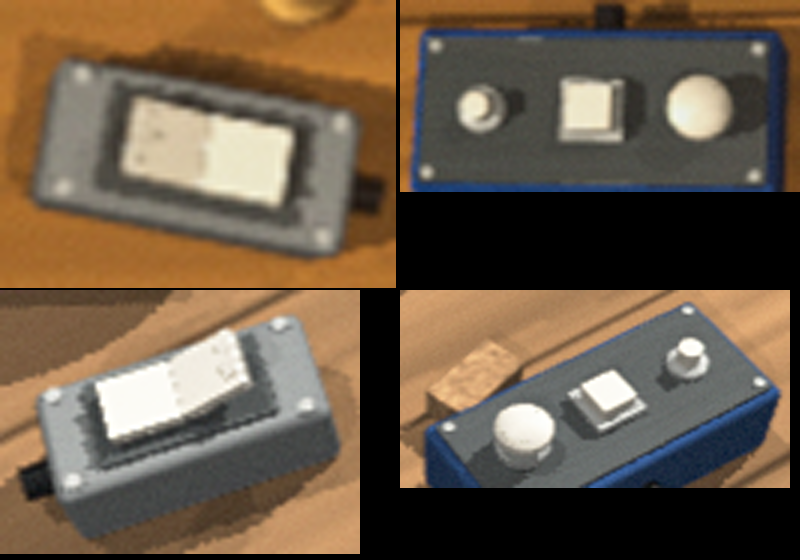

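The crop confirms the grey box. Its raised half is the left one (world +y), with the bar near crop pixel (130,140). The hinge is at about full-image (334.7,223). Next I fit the box frames.

```bash
cat >> h.py <<'E'
def cloud(c):
    z=c['range_z'].astype(float); v,u=np.mgrid[:384,:512]
    p=np.stack([u,v,np.ones_like(u)],-1)@np.linalg.inv(c['mtx']).T*z[...,None]
    return (p-c['tvec'].ravel())@cv2.Rodrigues(c['rvec'])[0]
E
python3 - <<'E'
from h import *
a=load('top')
for nm in('top','scene'):
    X=cloud(load(nm)); x,y,z=np.moveaxis(X,-1,0)
    def rect(m): return cv2.minAreaRect(X[m][:,:2].astype(np.float32))
    g=(abs(x-.494)<.075)&(abs(y+.185)<.085); L=(abs(x-.54)<.09)&(abs(y-.205)<.15)
    print(nm,'box top',rect(g&(z>.04)&(z<.057)),'rocker',rect(g&(z>.0595)&(z<.09)&(abs(x-.494)<.045)))
    for n,q in(('lid',L&(z>.06)&(z<.074)),('plunger',L&(z>.084)&(abs(y-.279)<.02)),('key',L&(z>.082)&(abs(y-.207)<.025)),('stop',L&(z>.084)&(abs(y-.133)<.03))):
        print(n,rect(q),q.sum(),X[q].mean(0).round(4),np.percentile(z[q],[50,95]).round(4))
    for d in range(-34,36,4):
        u=np.array([.158,.987]); c=np.array([.4935,-.1865])
        t=(X[...,:2]-c)@u; s=(X[...,:2]-c)@[u[1],-u[0]]
        m=(abs(t-d/1e3)<.002)&(abs(s)<.012)&(z>.05)
        print(d,z[m].mean().round(4) if m.any() else None,end=' ')
    print()
E
```

```text
top box top ((0.5204724669456482, -0.19322532415390015), (0.14103780686855316, 0.11768734455108643), 77.8486557006836) rocker ((0.49610239267349243, -0.1875193864107132), (0.07195848226547241, 0.034078504890203476), 77.9815444946289)
lid ((0.5450363159179688, 0.2094641923904419), (0.2502707540988922, 0.11503742635250092), 88.39028930664062) 3144 [0.543  0.2093 0.0693] [0.0699 0.0729]
plunger ((0.5466961860656738, 0.28318408131599426), (0.015953823924064636, 0.01666390895843506), 45.51039123535156) 39 [0.5463 0.2833 0.0896] [0.0901 0.0929]
key ((0.5443124175071716, 0.20867180824279785), (0.02960771508514881, 0.02935592271387577), 89.92672729492188) 127 [0.5453 0.2087 0.0879] [0.088  0.0912]
stop ((0.5418083071708679, 0.13522355258464813), (0.039393723011016846, 0.040231477469205856), 0.48300108313560486) 194 [0.5421 0.1336 0.0986] [0.0991 0.1027]
-34 0.0656 -30 0.0652 -26 0.0648 -22 0.0651 -18 0.0631 -14 0.0627 -10 0.065 -6 0.0651 -2 0.0643 2 0.0653 6 0.0672 10 0.0676 14 0.0699 18 0.0702 22 0.0722 26 0.0716 30 0.0751 34 0.0657 
scene box top ((0.5198869705200195, -0.19321124255657196)
[... 286 characters left out ...]
) 3747 [0.5534 0.2006 0.0693] [0.0701 0.0725]
plunger ((0.5474634766578674, 0.28401318192481995), (0.015473389998078346, 0.020539961755275726), 14.993290901184082) 50 [0.5481 0.2823 0.0895] [0.0902 0.092 ]
key ((0.5454172492027283, 0.2084864377975464), (0.03102080523967743, 0.030498096719384193), 87.64948272705078) 171 [0.5464 0.2068 0.0878] [0.0881 0.0904]
stop ((0.5424242615699768, 0.13393747806549072), (0.04027528315782547, 0.042188096791505814), 58.57419204711914) 272 [0.5463 0.131  0.0979] [0.0985 0.1022]
-34 0.0647 -30 0.0652 -26 0.0651 -22 0.0643 -18 0.0642 -14 0.0646 -10 0.0645 -6 0.0645 -2 0.0645 2 0.0654 6 0.0667 10 0.0685 14 0.0703 18 0.0717 22 0.0723 26 0.0751 30 0.0752 34 0.0683
```

>>> {"op": "arm_command", "data": {"plan": [[-0.0263,-0.0265,0,0,-1],[-0.0263,-0.0265,0,0,-1],[-0.0263,-0.0265,0,0,-1],[-0.0263,-0.0265,0,0,-1],[-0.0263,-0.0265,0,0,-1]]}}

```text
time: 0.52
ee_pos: [0.2678, 0.3448, 0.4044]
eef_rot: [-0.0, 0.175, 0.985, -0.0]
wrist_force: [0.5, 0.6, 1.2]
finger_gap: 0.0256
```

>>> {"op": "arm_command", "data": {"plan": [[-0.0263,-0.0265,0,0,-1],[-0.0263,-0.0265,0,0,-1],[-0.0263,-0.0265,0,0,-1],[-0.0263,-0.0265,0,0,-1],[-0.0263,-0.0265,0,0,-1]]}}

```text
time: 0.93
ee_pos: [0.3453, 0.1749, 0.4046]
eef_rot: [0.0, 0.175, 0.985, 0.0]
wrist_force: [0.4, -0.3, 0.5]
finger_gap: 0.0004
```

>>> {"op": "arm_command", "data": {"plan": [[-0.0263,-0.0265,0,0,-1],[-0.0263,-0.0265,0,0,-1],[-0.0263,-0.0265,0,0,-1],[-0.0263,-0.0265,0,0,-1],[-0.0263,-0.0265,0,0,-1]]}}

```text
time: 1.35
ee_pos: [0.4231, 0.0049, 0.4046]
eef_rot: [-0.0, 0.176, 0.984, 0.0]
wrist_force: [1.4, 1.8, -0.2]
finger_gap: -0.0001
```

>>> {"op": "arm_command", "data": {"plan": [[-0.0263,-0.0265,0,0,-1],[-0.0263,-0.0265,0,0,-1],[-0.0263,-0.0265,0,0,-1],[-0.0263,-0.0265,0,0,-1],[-0.0263,-0.0265,0,0,-1]]}}

```text
time: 1.77
ee_pos: [0.5008, -0.1649, 0.4044]
eef_rot: [-0.0, 0.176, 0.984, 0.0]
wrist_force: [0.7, 1.5, 0.6]
finger_gap: -0.0001
```

>>> {"op": "arm_command", "data": {"plan": [[0,0,0,0.119,-1],[0,0,0,0.119,-1],[0,0,0,0.119,-1],[0,0,0,0.119,-1],[0,0,0,0.119,-1]]}}

```text
time: 2.18
ee_pos: [0.5005, -0.1632, 0.4042]
eef_rot: [-0.001, 0.459, 0.888, 0.0]
wrist_force: [0.3, 0.4, -0.1]
finger_gap: -0.0001
```

>>> {"op": "arm_command", "data": {"plan": [[0,0,0,0.119,-1],[0,0,0,0.119,-1],[0,0,0,0.119,-1],[0,0,0,0.119,-1],[0,0,0,0.119,-1]]}}

```text
time: 2.6
ee_pos: [0.5005, -0.1629, 0.4043]
eef_rot: [-0.0, 0.699, 0.715, -0.0]
wrist_force: [-0.1, 0.2, -0.5]
finger_gap: 0.0002
```

>>> {"op": "arm_command", "data": {"plan": [[0,0,0,0.119,-1],[0,0,0,0.119,-1],[0,0,0.02,0,-1],[0,0,0.02,0,-1],[0,0,0,0,-1]]}}

```text
time: 3.02
ee_pos: [0.4999, -0.1627, 0.3613]
eef_rot: [-0.003, 0.777, 0.629, -0.001]
wrist_force: [-0.3, -0.1, -0.2]
finger_gap: 0.0003
```

>>> {"op": "arm_command", "data": {"plan": [[0,0,0.021,0,-1],[0,0,0.021,0,-1],[0,0,0.021,0,-1],[0,0,0.021,0,-1],[0,0,0,0,-1]]}}

```text
time: 3.43
ee_pos: [0.4998, -0.1626, 0.2779]
eef_rot: [-0.003, 0.777, 0.629, -0.001]
wrist_force: [-0.9, 0.0, 0.0]
finger_gap: -0.0
```

```bash
python3 - <<'E'
from h import *
a=snap('top'); b=snap('scene'); print(state()['ee_pos'],state()['wrist_force'])
o=np.hstack([cv2.resize(c['color'][y:y+100,x:x+80,::-1],(400,500),interpolation=cv2.INTER_CUBIC) for c,x,y in((a,295,165),(b,95,165))])
cv2.imwrite('pics/near1.png',o)
E
```

```text
[ 0.50063684 -0.16304845  0.2812277 ] [0.36202499 0.21380534 1.15871737]
```

View pics/near1.png

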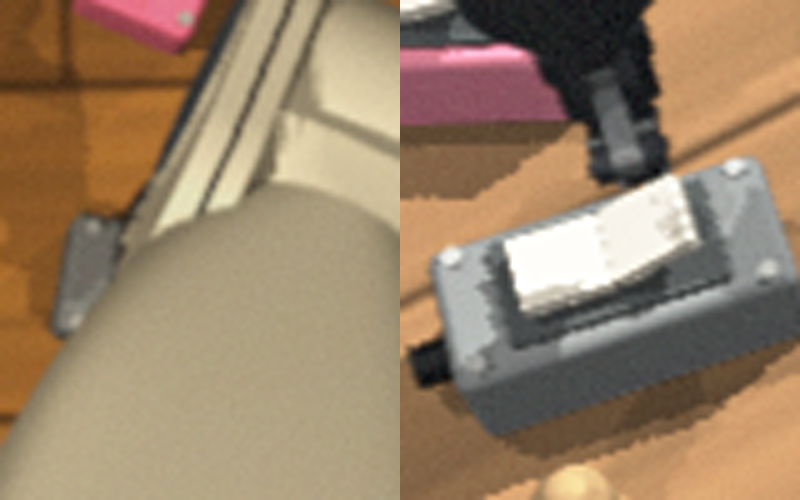

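The left panel shows the arm covering the box from above. In the right panel the closed fingertips end at about scene pixel (139,202), above and behind the raised half. I'll check that against the projected tip.

```bash
python3 - <<'E'
from h import *
b=load('scene')
for p in([.5006,-.163,.108],[.5006,-.163,.072],[.4962,-.188,.064]):
    print(cv2.projectPoints(np.array([p]),b['rvec'],b['tvec'],b['mtx'],None)[0].ravel().round(1))
E
```

```text
[142.8 198.2]
[146.6 207.9]
[135.1 214.3]
```

>>> {"op": "arm_command", "data": {"plan": [[0,0,0.012,0,-1],[0,0,0.012,0,-1],[0,0,0.004,0,-1],[0,0,0,0,-1]]}}

```text
time: 3.87
ee_pos: [0.5007, -0.1631, 0.2533]
eef_rot: [0.0, 0.777, 0.629, 0.0]
wrist_force: [-0.2, 0.5, -0.1]
finger_gap: -0.0001
```

>>> {"op": "arm_command", "data": {"plan": [[0,0,0.003,0,-1],[0,0,0.003,0,-1],[0,0,0.003,0,-1],[0,0,0.003,0,-1],[0,0,0,0,-1]]}}

```text
time: 4.28
ee_pos: [0.5005, -0.163, 0.2404]
eef_rot: [-0.0, 0.777, 0.629, -0.0]
wrist_force: [-0.2, -0.4, -0.6]
finger_gap: -0.0001
```

>>> {"op": "arm_command", "data": {"plan": [[0,0,0.002,0,-1],[0,0,0.001,0,-1],[0,0,0.001,0,-1],[0,0,0,0,-1]]}}

```text
time: 4.62
ee_pos: [0.5005, -0.1629, 0.2374]
eef_rot: [0.0, 0.777, 0.629, 0.0]
wrist_force: [-2.5, 1.6, 7.7]
finger_gap: 0.0001
```

>>> {"op": "arm_command", "data": {"plan": [[0,0,0.001,0,-1],[0,0,0.001,0,-1],[0,0,0,0,-1]]}}

```text
time: 4.87
ee_pos: [0.5004, -0.1628, 0.2369]
eef_rot: [0.001, 0.777, 0.629, 0.0]
wrist_force: [-6.9, 4.3, 26.3]
finger_gap: -0.0
```

>>> {"op": "arm_command", "data": {"plan": [[0,0,-0.01,0,-1],[0,0,-0.03,0,-1],[0,0,-0.03,0,-1],[0,0,-0.03,0,-1],[0,0,-0.02,0,-1]]}}

```text
time: 5.28
ee_pos: [0.5005, -0.163, 0.3574]
eef_rot: [0.001, 0.777, 0.629, 0.0]
wrist_force: [1.0, -0.3, 0.6]
finger_gap: 0.0003
```

>>> {"op": "arm_command", "data": {"plan": [[0.0405,-0.0043,0,0,-1],[0.0405,-0.0043,0,0,-1],[0.0405,-0.0043,0,0,-1],[0.0405,-0.0043,0,0,-1],[0.0405,-0.0043,0,0,-1]]}}

```text
time: 5.7
ee_pos: [0.5214, 0.0412, 0.3548]
eef_rot: [0.0, 0.778, 0.629, 0.0]
wrist_force: [0.3, -0.3, -0.1]
finger_gap: 0.0002
```

>>> {"op": "arm_command", "data": {"plan": [[0.0405,-0.0043,0,0,-1],[0.0405,-0.0043,0,0,-1],[0.0405,-0.0043,0,0,-1],[0.0405,-0.0043,0,0,-1],[0.0405,-0.0043,0,0,-1]]}}

```text
time: 6.12
ee_pos: [0.5426, 0.2442, 0.3547]
eef_rot: [0.0, 0.777, 0.629, -0.0]
wrist_force: [2.3, -0.8, 0.6]
finger_gap: -0.0001
```

>>> {"op": "arm_command", "data": {"plan": [[0.0405,-0.0043,0,0,-1],[0,0,0,-0.09,-1],[0,0,0,-0.09,-1],[0,0,0.02,0,-1],[0,0,0,0,-1]]}}

```text
time: 6.53
ee_pos: [0.5466, 0.2829, 0.3318]
eef_rot: [-0.001, 0.717, 0.697, -0.002]
wrist_force: [0.8, -0.7, -1.0]
finger_gap: -0.0003
```

```bash
python3 - <<'E'
from h import *
a=snap('top'); b=snap('scene'); print(state()['ee_pos'],state()['eef_rot'],state()['wrist_force'])
for c in(a,b):
    X=cloud(c); x,y,z=np.moveaxis(X,-1,0)
    g=(abs(x-.496)<.045)&(abs(y+.188)<.05)&(z>.0595)
    print(cv2.minAreaRect(X[g][:,:2].astype(np.float32)))
    u=np.array([.208,.978]); t=(X[...,:2]-[.4962,-.188])@u; s=(X[...,:2]-[.4962,-.188])@[u[1],-u[0]]
    for d in range(-32,36,8):
        m=(abs(t-d/1e3)<.004)&(abs(s)<.012)&(z>.05); print(d,z[m].mean().round(4) if m.any() else None,end=' ')
    print()
i=[cv2.resize(c['color'][y:y+h,x:x+w,::-1],(400,500),interpolation=cv2.INTER_CUBIC) for c,x,y,w,h in((b,85,180,104,130),(b,240,60,136,170))]
cv2.imwrite('pics/near2.png',np.hstack(i))
E
```

```text
[0.54699627 0.28249466 0.33424263] [-3.58100419e-04  7.17894477e-01  6.96151293e-01 -8.76782221e-04] [ 1.43107909  0.83281326 -0.29893474]
((0.4960671365261078, -0.1876097470521927), (0.07203864306211472, 0.03409775719046593), 78.72406768798828)
-32 0.0749 -24 0.0742 -16 0.0707 -8 0.0674 0 0.0637 8 0.0641 16 0.0639 24 0.0638 32 0.064 
((0.49619942903518677, -0.18812784552574158), (0.07176322489976883, 0.037411753088235855), 78.7103271484375)
-32 0.0717 -24 0.0722 -16 0.0698 -8 0.0669 0 0.0639 8 0.0644 16 0.0645 24 0.0646 32 0.0648
```

View pics/near2.png

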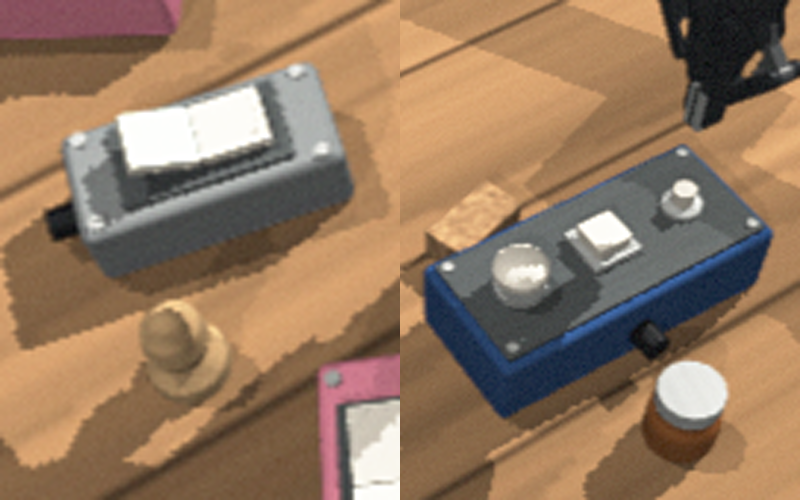

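The left panel shows the rocker fully over: the near half is level and the far half up, and the depth profile agrees. The box has not moved. In the right panel the fingertips are above the breaker, whose plunger is at about crop (683,190). Now I descend.

>>> {"op": "arm_command", "data": {"plan": [[0,0,0.02,0,-1],[0,0,0.02,0,-1],[0,0,0.02,0,-1],[0,0,0.006,0,-1],[0,0,0,0,-1]]}}

```text
time: 7.05
ee_pos: [0.547, 0.2822, 0.2679]
eef_rot: [-0.0, 0.718, 0.696, -0.001]
wrist_force: [-0.6, -0.6, 0.1]
finger_gap: 0.0
```

>>> {"op": "arm_command", "data": {"plan": [[0,0,0.003,0,-1],[0,0,0.003,0,-1],[0,0,0.002,0,-1],[0,0,0.002,0,-1],[0,0,0,0,-1]]}}

```text
time: 7.47
ee_pos: [0.5474, 0.2826, 0.2592]
eef_rot: [0.0, 0.718, 0.696, 0.001]
wrist_force: [0.9, 0.7, 1.5]
finger_gap: 0.0002
```

>>> {"op": "arm_command", "data": {"plan": [[0,0,0.002,0,-1],[0,0,0.001,0,-1],[0,0,0.001,0,-1],[0,0,0,0,-1]]}}

```text
time: 7.8
ee_pos: [0.5473, 0.2826, 0.2554]
eef_rot: [0.0, 0.718, 0.696, 0.001]
wrist_force: [0.9, -1.1, 7.4]
finger_gap: 0.0001
```

>>> {"op": "arm_command", "data": {"plan": [[0,0,0.001,0,-1],[0,0,0.001,0,-1],[0,0,0,0,-1]]}}

```text
time: 8.05
ee_pos: [0.5471, 0.2826, 0.255]
eef_rot: [0.001, 0.718, 0.696, 0.001]
wrist_force: [-2.9, -1.0, 21.1]
finger_gap: -0.0
```

>>> {"op": "arm_command", "data": {"plan": [[0,0,-0.01,0,-1],[0,0,-0.03,0,-1],[0,0,-0.03,0,-1],[-0.0373,0,0,0,-1],[-0.037,0,0,0,-1]]}}

```text
time: 8.47
ee_pos: [0.5447, 0.2089, 0.3241]
eef_rot: [0.001, 0.716, 0.698, 0.001]
wrist_force: [1.7, -0.2, -0.7]
finger_gap: 0.0004
```

>>> {"op": "arm_command", "data": {"plan": [[0,0,0,0,-1],[0,0,0,0,-1]]}}

```text
time: 8.63
ee_pos: [0.5447, 0.2069, 0.3228]
eef_rot: [-0.0, 0.719, 0.696, -0.0]
wrist_force: [0.0, 0.2, 0.7]
finger_gap: -0.0001
```

```bash
python3 - <<'E'
from h import *
b=snap('scene'); print(state()['ee_pos'],state()['wrist_force'])
X=cloud(b); x,y,z=np.moveaxis(X,-1,0)
m=(abs(x-.547)<.02)&(abs(y-.283)<.02)&(z>.079)&(z<.11); print('plunger',m.sum(),X[m].mean(0).round(4),np.percentile(z[m],[50,95]))
cv2.imwrite('pics/near3.png',cv2.resize(b['color'][60:230,240:376,::-1],(480,600),interpolation=cv2.INTER_CUBIC))
E
```

```text
[0.54479039 0.20780635 0.3226203 ] [-0.61842752 -0.13481954  0.41352875]
plunger 49 [0.5483 0.2821 0.0818] [0.08183587 0.08377599]
```

View pics/near3.png

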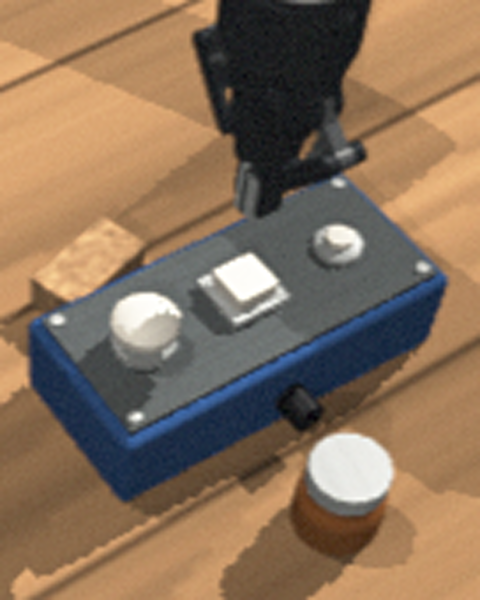

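The plunger at crop (340,240) sits low in its collar, with its top at 82 mm, so it is home. The tool is above the key at crop (247,280). Now I press start.

>>> {"op": "arm_command", "data": {"plan": [[0,0,0.02,0,-1],[0,0,0.02,0,-1],[0,0,0.014,0,-1],[0,0,0.004,0,-1],[0,0,0,0,-1]]}}

```text
time: 9.1
ee_pos: [0.5445, 0.2092, 0.2634]
eef_rot: [-0.001, 0.717, 0.697, -0.001]
wrist_force: [0.6, -0.4, 0.0]
finger_gap: -0.0004
```

>>> {"op": "arm_command", "data": {"plan": [[0,0,0.003,0,-1],[0,0,0.002,0,-1],[0,0,0.002,0,-1],[0,0,0.002,0,-1],[0,0,0.001,0,-1]]}}

```text
time: 9.52
ee_pos: [0.5451, 0.2087, 0.2553]
eef_rot: [0.0, 0.718, 0.697, 0.001]
wrist_force: [-0.6, 3.4, 13.7]
finger_gap: -0.0003
```

>>> {"op": "arm_command", "data": {"plan": [[0,0,0.001,0,-1],[0,0,0.001,0,-1],[0,0,0,0,-1],[0,0,0,0,-1]]}}

```text
time: 9.85
ee_pos: [0.5449, 0.2086, 0.2552]
eef_rot: [0.001, 0.718, 0.697, 0.002]
wrist_force: [-5.9, 2.5, 21.1]
finger_gap: 0.0002
```

Tip is at 82 mm with 21 N, so the key is on its stop. Now I retreat and check.

>>> {"op": "arm_command", "data": {"plan": [[0,0,-0.01,0,-1],[0,0,-0.03,0,-1],[0,0,-0.04,0,-1],[0,0,-0.04,0,-1],[0,0,-0.02,0,-1]]}}

```text
time: 10.27
ee_pos: [0.5448, 0.2081, 0.3975]
eef_rot: [0.002, 0.718, 0.696, 0.002]
wrist_force: [0.3, 0.3, 0.6]
finger_gap: 0.0001
```

>>> {"op": "arm_command", "data": {"plan": [[0,0.0,0,0,-1],[0,0,0,0,-1],[0,0,0,0,-1]]}}

```text
time: 10.52
ee_pos: [0.5447, 0.2081, 0.3919]
eef_rot: [-0.0, 0.718, 0.696, -0.001]
wrist_force: [-0.0, 0.2, -0.5]
finger_gap: -0.0004
```

```bash
python3 - <<'E'
from h import *
b=snap('scene','end.png'); print(state()['ee_pos'],state()['wrist_force'])
X=cloud(b); x,y,z=np.moveaxis(X,-1,0)
for n,cx,cy,lo in(('plunger',.547,.283,.079),('key',.545,.2085,.08),('stop',.542,.134,.084)):
    m=(abs(x-cx)<.022)&(abs(y-cy)<.022)&(z>lo)&(z<.12); print(n,m.sum(),X[m].mean(0).round(4),np.percentile(z[m],[50,95]).round(4))
u=np.array([.208,.978]); t=(X[...,:2]-[.4962,-.188])@u; s=(X[...,:2]-[.4962,-.188])@[u[1],-u[0]]
for d in range(-32,36,8):
    m=(abs(t-d/1e3)<.004)&(abs(s)<.012)&(z>.05); print(d,z[m].mean().round(4) if m.any() else None,end=' ')
E
```

```text
[0.54469541 0.20816227 0.39145809] [-0.22010057 -0.92154328  0.00828867]
plunger 45 [0.5478 0.2827 0.0821] [0.0824 0.084 ]
key 184 [0.547  0.2067 0.0875] [0.0882 0.0904]
stop 271 [0.5461 0.1311 0.0979] [0.0988 0.102 ]
-32 0.0719 -24 0.072 -16 0.0699 -8 0.0674 0 0.0639 8 0.0642 16 0.0643 24 0.0643 32 0.0644
```

View pics/end.png

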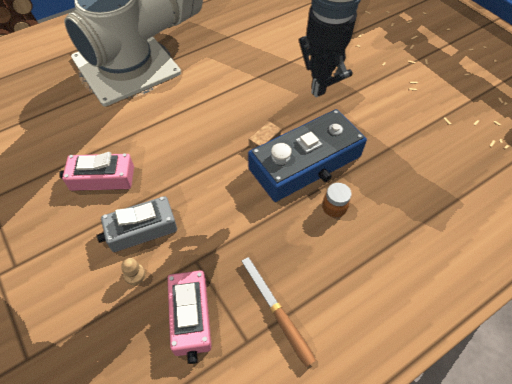

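The final picture shows the rocker over (139,213), the plunger in (336,129), the key back out (310,141), and everything else in its original place. The arm is clear, so I hand in.

```bash
python3 -c "
from plant import *
print(sign_off())"
```

```text
the job is handed in; nothing more can be done
None
```

I pressed the three controls in the required order with the shut fingertips: the raised end of the grey box's rocker, the breaker plunger, then the start key. I handed the job in after about 10.6 s of robot time; `sign_off` reports no verdict.

- **Rocker:** fully over. The pushed half lies level at 64 mm and the other half is up.
- **Breaker plunger:** home, with its top at 82 mm, which is 12 mm above the lid.
- **Start key:** went to its stop, with the fingertips at 82 mm, then sprang back to 88 mm.
- **Stop button:** never touched; its measured height was the same before and after.
- **Surroundings:** the switch box did not move measurably when the rocker was pressed. In the last picture it and the bystanders stand where they were at the start.
- **Forces:** peak vertical force was about 26 N at the rocker's stop and 21 N at each of the other two. The arm ended clear of everything.

No check failed or disagreed beyond the roughly 2 mm noise of the cameras and pose readings.

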